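# Stand the filled bottle back up and flip the hold-down bar over

## Robot

A 7-joint arm with a two-finger parallel gripper is mounted at the origin on a cart in front of the work surface, level with it; the furniture and walls round the work are solid. World frame = base frame: x ahead of the robot, y to its left, z up, the work surface at z = 0. Lengths are in mm, angles in rad, forces in N, time in s.
With the tool pointing down it reaches from about 425 to 950 mm from the base axis. Payload 4.7 kg.
Tool frame: the origin (TCP) lies at the very end of the fingers, on their centre line; the grasp point (between the pads) lies 19 mm behind it (tcp_to_grasp is the z of the grasp point in the tool frame, in mm); z points along the fingers, y is the direction in which the jaws open and shut (so a half turn about z gives the same grasp; the last joint's range is limited). The gripper opens to 85 mm and grips with 20 to 120 N. Pads are 22 mm wide; open, the fingers measure 114 mm over their backs; the gripper's body (76 mm by 85 mm) begins 54 mm behind the grasp point. The pads swing forward as they close: fully open they stand 13 mm farther back than shut.
Start: joints at [-1.309, 0.469, -0.049, 1.532, 0.024, 1.141, -0.082], TCP at [193.494, 646.69, 231.335] pointing down, gripper open.
Joint ranges: [-2.59, 2.59], [-0.33, 1.99], [-1.39, 1.29], [0.1, 2.45], [-1.04, 4.18], [0.21, 1.99], [-2.66, 2.66]. Speed limits (rad/s): [2.57, 2.57, 3.14, 3.14, 3.14, 3.14, 3.14].

## Interface

Orientations are given as a unit quaternion [w, x, y, z].
In Python, from plant import * gives the robot as it stands.
- The arm moves only by the shell command python3 -m inch 'ROWS' [OPENING]. ROWS is JSON, a list of rows, each a list of 4 numbers: the shift along the tool's x, y, z in cm, then the turn about the tool's z in rad. In form: [[tx, ty, tz, roll], ...]. A call has exactly 10 rows; each row is the pose to reach, as a shift and turn from the pose commanded when the call began, along the tool's axes at that moment; what a row does not reach only later rows make up. A row lasts 1/12 s, in which the tool goes at most 41.7 mm and 7.16 degrees, less where a joint would pass 70% of its speed; a pose out of reach is approached as far as the arm can. A call with a gripper value outside its range is refused whole. OPENING is the gripper's target within -1 to 1 (fully open at 1, half-way at 0, shut at -1), set as the call begins (- or left out, the last holds). The fingers move at their own pace and stop on an object; the grip force is fixed at half the most. Time passes only in rows, so rows that repeat a pose let the fingers close, or fill a call up. It gives the time, the measured TCP pose, the force and the opening at its end, in the units of the state.
- get_state(): the state, without advancing time (a new reading comes with each control period).
- grab_frame(name): name is "scene" or "top"; returns a dict with "pixels" (400x640x3 uint8, blue, green, red), "intrinsics" (3x3 intrinsics, pixels), "T" (4x4, takes a point from camera to world coordinates). Camera axes: x right, y up, looking along -z (the intrinsics and any distortion apply to the point x, -y, -z); pixel columns grow to the right and rows downward; lengths in mm; the calibration is good to about 2 mm. A picture is of the moment at which its call begins. There is no depth.
- close_job(): hands the job in, once; it reports no verdict.
The state is a dict: "time_s": time; "joints": joint angles; "dq": joint speeds; "joint_torque": joint torques, N m; "ee_pos": TCP position; "tool_rot": TCP orientation; "ft_force": force on the tool from outside, world axes, zero at the start; "torque": the same for the moment, N m; "gripper_width": finger opening in mm.
Only numpy, scipy, OpenCV 4.12 (cv2) and the standard library are available. Lean on these libraries where they do the work, as an engineer would, in place of code of your own. Each camera call takes 0.05 s, during which the arm holds its last target. There are 200 camera calls.

## Task

One bottle in the filling rack is still leaning towards you on the front rest: push it back until it stands upright in its seat, then flip the hold-down bar at the back of the rack forward over the three caps and push it right down to its stop, so that the rack can be carried. Only push, best with the fingers shut: take neither that bottle nor the bar between the fingers, do not lift the bottle, leave the two standing bottles as they are, and leave everything else on the table where it is.

Things in the scene. Friction and masses are not known exactly. Their poses are not given: they have to be found in the camera images.
- rack: grey filling rack, fixed, plate 215 x 370 mm, top at z = 22 mm. Origin on the table under the middle seat; x from the front rest to the back posts, y along the row of seats, z up. Front rest: 8 mm steel rod at x about -98 mm, its top at z = 96 mm, with a shallow V before each seat. Posts at x = 75 mm, y = +-176 mm, 225 mm high, carry the hold-down bar
- seat_1 (a point): centre of the floor of the round seat at rack y = +105 mm; each seat is 92 mm across, 8 mm deep, its floor at z = 14 mm
- seat_2 (a point): centre of the floor of the middle seat
- seat_3 (a point): centre of the floor of the seat at rack y = -105 mm
- bottle_tilted: aluminium bottle, 0.25 to 0.5 kg, 181 mm high: body 81 mm across, shoulder up to 148 mm, white cap 55 mm across. Origin: centre of its underside; z along its axis to the cap. Leans about 37 degrees to the rack's -x, foot in its seat (any of the three), side on the front rest. Pushed back to under about 20 degrees it drops upright by itself; under 2 N at the cap
- cap_tilted (a point): centre of the leaning bottle's white cap (55 mm across, 29 mm high), on its axis 166.5 mm above its underside; while it leans, the cap's foremost edge lies about 30 mm further to the rack's -x at about the same height
- waist_tilted (a point): point on the leaning bottle's axis just below its shoulder, 115 mm above its underside
- bottle_2: aluminium bottle, 0.25 to 0.5 kg, 181 mm high: body 81 mm across, shoulder up to 148 mm, white cap 55 mm across. Origin: centre of its underside; z along its axis to the cap. Stands upright in another seat.
- bottle_3: aluminium bottle, 0.25 to 0.5 kg, 181 mm high: body 81 mm across, shoulder up to 148 mm, white cap 55 mm across. Origin: centre of its underside; z along its axis to the cap. Stands upright in another seat.
- hold_bar (a joint): angle of the hold-down bar, rad: 0 = level, lying on its stop over the caps; 1.57 = straight up; it starts at 1.7 to 1.9, leaning back. The hinge is stiff: the bar stays where it is left; 1.5 to 5 N at the cross rod turn it.
- bar_middle (a point): middle of the bar's cross rod, which runs along the rack's y (332 mm long, 10 mm thick, with a black rubber sleeve 15 mm thick over its middle 140 mm). It moves on a circle of 75 mm radius about the pivot line; level, its axis lies over the middle of the seats, 212 mm above the table and 17 mm above the cap tops.
- bar_pivot (a point): middle of the bar's pivot line, which runs along the rack's y at rack x = 75 mm, 212 mm above the table
- cream_jar: pink-lidded cream jar, 98 mm wide, 59 mm high; bystander, origin at the centre of its underside
- vial_1: small glass vial with white cap, 47 mm wide, 85 mm high; bystander, origin at the centre of its underside
- resin_jar: small dark jar with cream lid, 54 mm wide, 32 mm high; bystander, origin at the centre of its underside
- yellow_lid_1: yellow jar lid, 78 mm wide, 15 mm high, lying; bystander, origin at the centre of its underside
- powder_jar: glass jar of white powder with cream lid, 102 mm wide, 143 mm high; bystander, origin at the centre of its underside
- vial_2: small glass vial with white cap, 45 mm wide, 68 mm high; bystander, origin at the centre of its underside
Things that resemble listed ones, but are neither listed nor needed, are in the scene too. What is shaped like the bottle_2 but green or pink is not meant.

How it is judged:
By the outcome, as a careful person would: the job done as asked, in the order asked, and still so for the second after the job is handed in, with the robot touching nothing.
It also fails if it takes over 58 s, if anything falls off the work surface, if the arm or the gripper's body presses on something with over 40 N, if the wrist force passes 120 N, or if a joint passes its speed limit or range.

## Working session

There is one attempt and no reset: what is moved stays moved. The work goes in short steps, Python scripts to look and compute and a shell command to move; the robot and the scene stay as the last step left them, time stands still between calls to the robot, and variables do not carry over. Pictures are saved under pics/ and viewed, about 8 in all and at most 12, crops included, and the job is handed in when it is done.

```bash
mkdir -p pics; ls
python3 - <<'E'
from plant import *
import cv2,numpy as np
s=get_state();print({k:np.round(s[k],3).tolist() for k in s})
for n in("scene","top"):
    f=grab_frame(n);cv2.imwrite(f"pics/{n}0.png",f["pixels"]);print(np.round(f["intrinsics"],1).tolist(),np.round(f["T"],4).tolist())
E
```

```text
pics
{'time_s': 0.0, 'joints': [-1.309, 0.469, -0.049, 1.534, 0.024, 1.141, -0.082], 'dq': [-0.0, -0.001, 0.001, -0.0, 0.0, -0.001, -0.0], 'joint_torque': [-0.0, -51.032, -0.047, -23.771, 0.011, 0.008, -0.0], 'ee_pos': [193.346, 646.107, 230.268], 'tool_rot': [-0.0, 0.145, 0.989, -0.001], 'ft_force': [-0.166, -0.411, 0.353], 'torque': [0.013, -0.001, -0.056], 'gripper_width': 85.669}
[[513.1, 0.0, 313.1], [0.0, 513.1, 200.2], [0.0, 0.0, 1.0]] [[0.8858, 0.22, -0.4085, -308.6096], [-0.4637, 0.3839, -0.7985, -1611.9218], [-0.0189, 0.8968, 0.4421, 1050.8905], [0.0, 0.0, 0.0, 1.0]]
[[508.6, 0.0, 320.1], [0.0, 508.6, 199.6], [0.0, 0.0, 1.0]] [[-0.288, 0.9127, -0.2899, 45.8451], [-0.9576, -0.2725, 0.0934, 136.1629], [0.0063, 0.3045, 0.9525, 1650.2843], [0.0, 0.0, 0.0, 1.0]]
```

View pics/scene0.png

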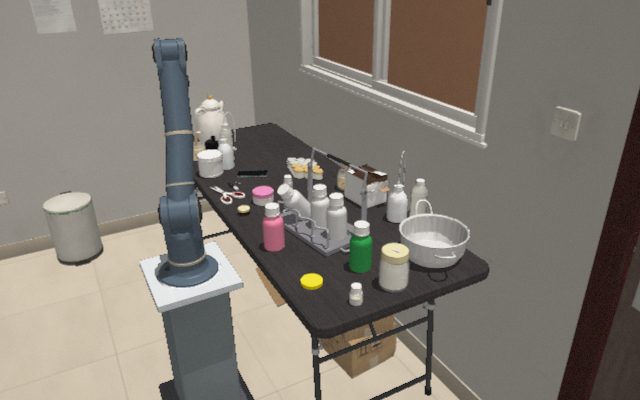

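View pics/top0.png

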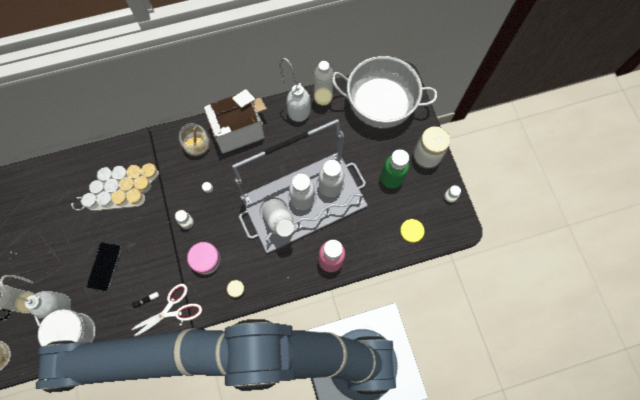

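The top view shows the rack at about (305,200). The leaning bottle is at its left end, with its cap near (285,228). Two bottles stand at (302,185) and (332,173). The bar's cross rod runs from (238,165) to (340,127). Lookalikes are the pink bottle (332,255), the green one (395,170), and the white ones at (300,100) and (45,303). I choose the silver leaning one in the rack and will check it in a close crop.

Run:
```python
import cv2
a=cv2.imread("pics/top0.png")[110:260,215:375];cv2.imwrite("pics/c1.png",cv2.resize(a,None,fx=5,fy=4*1.0 if 0 else 5*0.8*1.0 and 5,interpolation=cv2.INTER_CUBIC)[:, :800][:750] if 0 else cv2.resize(a,(640,600),interpolation=cv2.INTER_CUBIC))
b=cv2.imread("pics/scene0.png")[140:260,260:400];cv2.imwrite("pics/c2.png",cv2.resize(b,(700,600),interpolation=cv2.INTER_CUBIC))
```

```text
(no output)
```

View pics/c1.png

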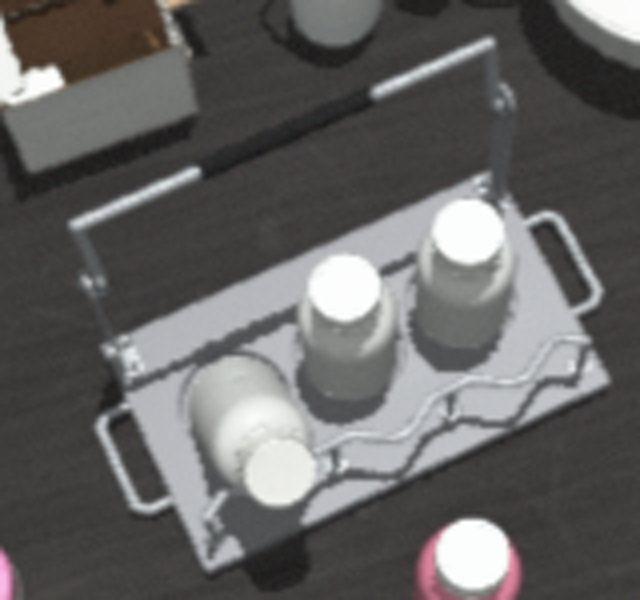

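View pics/c2.png

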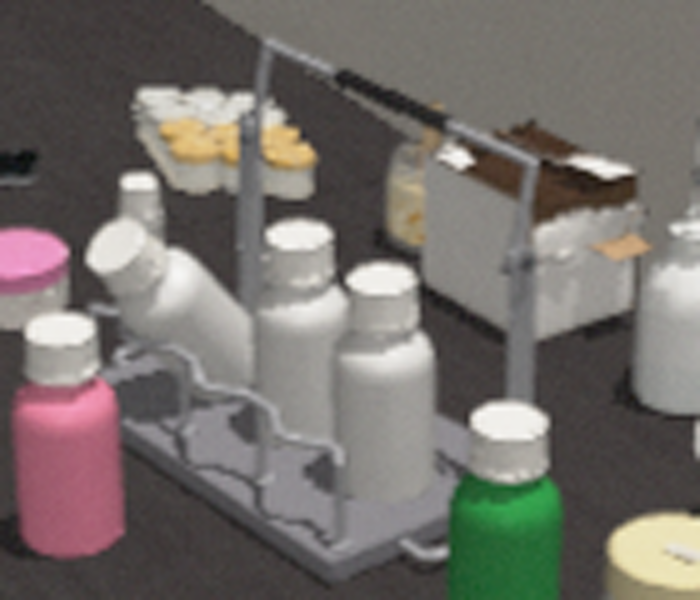

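The crops confirm the choice: the silver leaning bottle in the seat at rack +y (seat_1), with its cap centre at crop (280,470). Standing caps are at (345,288) and (468,230), pivots at (92,283) and (503,98). I'll fit the rack pose next.

```bash
cat > h.py <<'E'
import numpy as np
K=dict(scene=np.array([[513.1,0,313.1],[0,513.1,200.2],[0,0,1]]),top=np.array([[508.6,0,320.1],[0,508.6,199.6],[0,0,1]]))
T=dict(scene=np.array([[0.8858,0.22,-0.4085,-308.6096],[-0.4637,0.3839,-0.7985,-1611.9218],[-0.0189,0.8968,0.4421,1050.8905],[0,0,0,1]]),
 top=np.array([[-0.288,0.9127,-0.2899,45.8451],[-0.9576,-0.2725,0.0934,136.1629],[0.0063,0.3045,0.9525,1650.2843],[0,0,0,1]]))
def proj(n,P):
    c=T[n][:3,:3].T@(np.array(P,float)-T[n][:3,3]); c=np.array([c[0],-c[1],-c[2]])
    p=K[n]@c; return p[:2]/p[2]
def ray(n,uv,z):
    d=np.linalg.inv(K[n])@np.array([*uv,1.]); d=T[n][:3,:3]@(d*[1,-1,-1]); o=T[n][:3,3]
    return o+d*(z-o[2])/d[2]
def rw(p,P):  # rack->world
    x,y,a=p; c,s=np.cos(a),np.sin(a); return np.array([x+c*P[0]-s*P[1],y+s*P[0]+c*P[1],P[2]])
E
python3 - <<'E'
from h import *
from scipy.optimize import least_squares
t=lambda u,v:(215+u/4,110+v/4)
s=lambda u,v:(260+u/5,140+v/5)
# rack point obs
obs=[("top",t(345,288),(0,0,195)),("top",t(468,230),(0,-105,195)),("top",t(92,283),(75,176,212)),("top",t(503,98),(75,-176,212)),
("scene",s(300,240),(0,0,195)),("scene",s(383,283),(0,-105,195)),("scene",s(249,122),(75,176,212)),("scene",s(518,258),(75,-176,212))]
corn=[("top",t(208,573),("f",185,22)),("top",t(608,380),("f",-185,22)),("top",t(105,348),("b",185,22))]
def pts(q):
    p=q[:3];b=q[3];out=[(n,uv,rw(p,P)) for n,uv,P in obs]
    for n,uv,(k,y,z) in corn: out.append((n,uv,rw(p,((q[4] if k=="f" else q[4]+215),y,z))))
    for y,uv,uw in((171,t(73,225),s(265,42)),(-171,t(490,42),s(533,162))):
        P=rw(p,(75-75*np.cos(b),y,212+75*np.sin(b)))
        out+=[("top",uv,P),("scene",uw,P)]
    a=q[5]  # tilted cap top centre, pivot about foot heel: free offset
    P=rw(p,(q[6]-181*np.sin(a),105,q[7]+181*np.cos(a)))
    return out+[("top",t(280,470),P)]
def f(q): return np.concatenate([[*(proj(n,P)-uv)] for n,uv,P in pts(q)]+[[(q[5]-.645)*20,(q[6]-0)*.05,(q[7]-30)*.05]])
g=ray("top",t(345,288),195);print("cap2",g)
r=least_squares(f,[g[0],g[1],-.4 if 0 else .3,1.8,-110,.64,0,35],loss="soft_l1")
q=r.x;print(np.round(q,3));print(np.round(f(q).reshape(-1)[:-3].reshape(-1,2),1).tolist())
p=q[:3]
for nm,P in dict(seat1=(0,105,14),seat3=(0,-105,14),piv=(75,0,212),bar=(75-75*np.cos(q[3]),0,212+75*np.sin(q[3])),cap=(q[6]-166.5*np.sin(q[5]),105,q[7]+166.5*np.cos(q[5]))).items(): print(nm,np.round(rw(p,P)))
print("capfront top:", ray("top",t(280,470),165))
for nm,uv in dict(pink=t(472,555)).items(): print(nm,ray("top",uv,181))
print("jar",ray("top",(204,257),59),"lid",ray("top",(235,289),15))
E
```

```text
cap2 [558.88471059  32.15379    195.        ]
[ 5.63494e+02  3.11230e+01  1.62000e-01  1.83000e+00 -1.19247e+02
  6.43000e-01  1.29900e+00  3.08210e+01]
[[-0.1, -1.5], [0.1, -1.0], [-0.8, 0.8], [1.2, 0.3], [-0.2, -1.6], [-0.1, -1.3], [-1.2, 0.5], [0.0, 0.5], [-0.1, -0.1], [0.8, 0.6], [-0.5, -0.5], [-0.8, 0.4], [-0.4, -0.0], [1.2, -0.7], [0.4, 0.5], [-0.1, 0.0]]
seat1 [547. 135.  14.]
seat3 [580. -73.  14.]
piv [638.  43. 212.]
bar [656.  46. 284.]
cap [449. 119. 164.]
capfront top: [443.66401757 117.22262421 165.        ]
pink [336.76959076  -0.55571965 181.        ]
jar [452.61948975 387.25887534  59.        ] lid [334.3235931  322.45513868  15.        ]
```

```bash
python3 -m inch '[[-1,-1,0,-0.03],[-4,-4,0,-0.08],[-8,-8,0,-0.14],[-12,-12,0,-0.2],[-16,-16,0,-0.26],[-20,-20,0,-0.32],[-24,-24,0,-0.38],[-27,-27,0,-0.42],[-29,-29,0,-0.453],[-29,-29,0,-0.453]]' -1
cat >> h.py <<'E'
RP=(563.5,31.1,.162)
def st():
    from plant import get_state
    from scipy.spatial.transform import Rotation as R
    s=get_state();e=np.array(s["ee_pos"]);c,n=np.cos(RP[2]),np.sin(RP[2]);d=e[:2]-RP[:2]
    w=s["tool_rot"];r=R.from_quat([*w[1:],w[0]]).as_matrix()
    print("t",round(s["time_s"],2),"rack",np.round([c*d[0]+n*d[1],-n*d[0]+c*d[1],e[2]],1),"toolx deg",round(np.degrees(np.arctan2(r[1,0],r[0,0])),1),"z",np.round(r[:,2],2),"F",np.round(s["ft_force"],1),"w",round(s["gripper_width"],1),"r",round(np.hypot(*e[:2])))
E
python3 -c "from h import *;st()"
```

```text
time_s: 0.93
ee_pos: [378.6, 302.0, 231.2]
tool_rot: [-0.0, -0.082, 0.997, -0.0]
ft_force: [2.1, -0.3, 0.6]
gripper_width: -0.3
t 0.93 rack [-138.8  297.2  231.2] toolx deg -170.6 z [-0. -0. -1.] F [ 2.1 -0.3  0.6] w -0.3 r 484
```

```bash
python3 -m inch '[[0.2,-2,0,0],[0.4,-4.5,0,0],[0.6,-7,0,0],[0.8,-9.5,0,0],[1,-12,0,0],[1.2,-14.5,0,0],[1.5,-16.5,0,0],[1.6,-17.5,0,0],[1.6,-17.5,0,0],[1.6,-17.5,0,0]]' | head -0;  python3 -c "from h import *;st()"
```

```text
t 1.77 rack [-154.7  124.9  231.3] toolx deg -170.7 z [ 0.  0. -1.] F [-0.5  0.3 -0.3] w 0.1 r 412Exception ignored on flushing sys.stdout:
BrokenPipeError: [Errno 32] Broken pipe
```

```bash
python3 -m inch '[[-0.2,-1,0,0],[-0.3,-2,0,0],[-0.3,-2,1,0],[-0.3,-2,2.2,0],[-0.3,-2,3.5,0],[-0.3,-2,4.8,0],[-0.3,-2,6,0],[-0.3,-2,7,0],[-0.3,-2,7.5,0],[-0.3,-2,7.5,0]]' >/dev/null;  python3 - <<'E'
from h import *;st()
from plant import grab_frame
import cv2
a=grab_frame("top")["pixels"][110:260,215:375];b=grab_frame("scene")["pixels"][140:260,260:400]
cv2.imwrite("pics/d1.png",np.hstack([cv2.resize(a,(400,375),interpolation=2),cv2.resize(b,(400,375),interpolation=2)]))
E
```

```text
t 2.6 rack [-152.3  104.8  155.3] toolx deg -170.6 z [-0. -0. -1.] F [ 0.  -0.2 -0.3] w 0.0 r 411
```

View pics/d1.png

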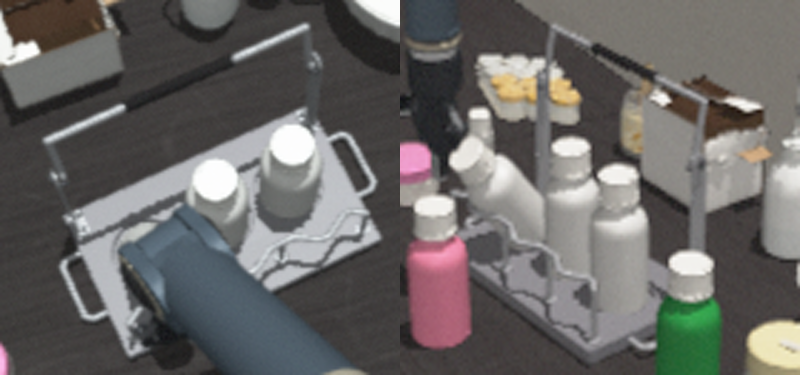

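The gripper is just in front of the leaning cap (scene panel, 440,130 against the cap at 475,150), and nothing is touched. Starting the push.

```bash
python3 -m inch '[[-0.2,0,0.4,0],[-0.5,0,0.8,0],[-0.9,0,0.8,0],[-1.3,0,0.8,0],[-1.7,0,0.7,0],[-2.1,0,0.6,0],[-2.5,0,0.4,0],[-2.9,0,0.2,0],[-3.3,0,0,0],[-3.7,0,-0.2,0]]' ;  python3 -c "from h import *;st()"
```

```text
time_s: 3.53
ee_pos: [433.9, 115.7, 158.6]
tool_rot: [0.0, -0.081, 0.997, 0.0]
ft_force: [-0.4, -0.0, -0.1]
gripper_width: 0.0
t 3.53 rack [-114.2  104.4  158.6] toolx deg -170.7 z [ 0.  0. -1.] F [-0.4 -0.  -0.1] w 0.0 r 449
```

```bash
python3 -m inch '[[-0.4,0,-0.1,0],[-0.8,0,-0.2,0],[-1.2,0,-0.3,0],[-1.6,0,-0.4,0],[-2,0,-0.5,0],[-2.4,0,-0.6,0],[-2.8,0,-0.7,0],[-3.2,0,-0.8,0],[-3.6,0,-0.9,0],[-3.9,0,-0.9,0]]' >/dev/null;  python3 - <<'E'
from h import *;st()
from plant import grab_frame
import cv2
a=grab_frame("top")["pixels"][110:260,215:375];b=grab_frame("scene")["pixels"][140:260,260:400]
cv2.imwrite("pics/d2.png",np.hstack([cv2.resize(a,(400,375),interpolation=2),cv2.resize(b,(400,375),interpolation=2)]))
E
```

```text
t 4.37 rack [-75.1 104.4 167.5] toolx deg -170.7 z [ 0.  0. -1.] F [ 0.  -0.1  0.9] w 0.4 r 488
```

View pics/d2.png

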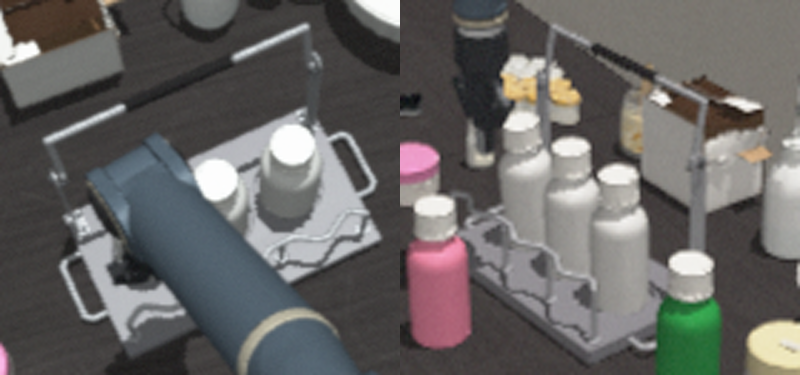

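The third bottle now stands in line with the other two (scene cap at 523,128). Next I lift and cross over the bar.

```bash
python3 -m inch '[[0.2,0,-0.5,0],[0.3,0,-2,0],[0.3,0,-5,0],[0.3,0,-8,0],[0.3,0,-11,0],[0.3,0,-13.5,0],[0,-0.5,-15,0],[-1,-1.5,-15.5,0],[-2.5,-3,-15.5,0],[-4,-4,-15.5,0]]' >/dev/null;  python3 - <<'E'
from h import *;st()
for n,uv,z in(("box",(235,100),110),("boxfront",(262,145),60),("disp",(298,88),180),("bottle",(323,66),150)):
    d=ray("top",uv,z)[:2]-RP[:2];c,s=np.cos(.162),np.sin(.162);print(n,np.round([c*d[0]+s*d[1],-s*d[0]+c*d[1]]))
E
```

```text
t 5.3 rack [-35.7  63.3 323.6] toolx deg -170.7 z [ 0.  0. -1.] F [ 0.  -0.4  0.5] w -0.0 r 525
box [389.  66.]
boxfront [220.  47.]
disp [ 300. -130.]
bottle [ 355. -249.]
```

```bash
python3 -m inch '[[-1,-0.5,0,0],[-3,-1.5,0,0],[-6,-2.5,0,0],[-9,-3.5,0,0],[-12,-4.5,0,0],[-14.5,-5.5,0,0],[-16,-6.4,0,0],[-16.5,-6.4,0,0],[-16.5,-6.4,0.5,0],[-16.5,-6.4,2,0]]' >/dev/null;python3 -c "from h import *;st()"; python3 -m inch '[[0,0,0.5,0],[0,0,1.5,0],[0,0,2.5,0],[0,0,3.5,0],[0,0,4.3,0],[0,0,4.3,0],[0,0,4.3,0],[0,0,4.3,0],[0,0,4.3,0],[0,0,4.3,0]]' >/dev/null;  python3 - <<'E'
from h import *;st()
from plant import grab_frame
import cv2
a=grab_frame("top")["pixels"][110:260,215:375];b=grab_frame("scene")["pixels"][140:260,260:400]
cv2.imwrite("pics/d3.png",np.hstack([cv2.resize(a,(400,375),interpolation=2),cv2.resize(b,(400,375),interpolation=2)]))
E
```

```text
t 6.13 rack [129.8   1.2 304. ] toolx deg -170.7 z [ 0.  0. -1.] F [0.5 0.7 0.7] w -0.0 r 693
t 6.97 rack [129.6   0.3 260. ] toolx deg -170.7 z [ 0.  0. -1.] F [0.2 0.7 0.6] w 0.1 r 693
```

View pics/d3.png

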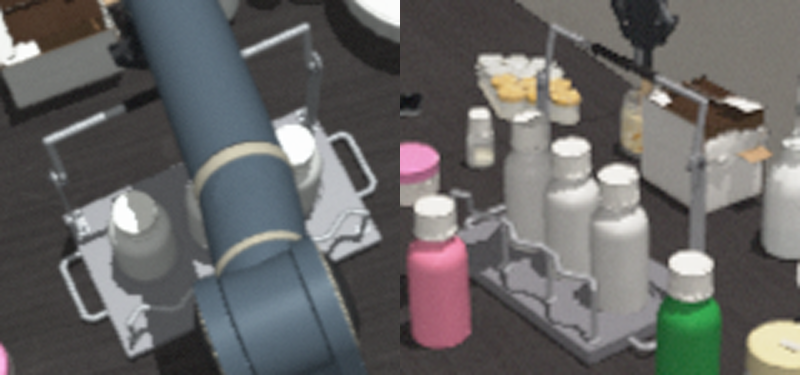

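The gripper is behind the cross rod and the bottle is upright. Pushing the bar forward.

```bash
python3 -m inch '[[0.5,0,0,0],[1,0,0,0],[1.5,0,0,0],[2,0,0,0],[2.5,0,0,0],[3,0,0,0],[3.5,0,0,0],[4,0,0,0],[4.5,0,0,0],[5,0,0,0]]' |tail -3;python3 -c "from h import *;st()"; python3 -m inch '[[0.5,0,0.1,0],[1,0,0.2,0],[1.5,0,0.3,0],[2,0,0.5,0],[2.5,0,0.7,0],[3,0,0.9,0],[3.5,0,1.1,0],[4,0,1.3,0],[4.4,0,1.5,0],[4.4,0,1.5,0]]' |tail -2;  python3 -c "from h import *;st()"
```

```text
tool_rot: [-0.001, -0.081, 0.997, 0.0]
ft_force: [2.8, 0.4, -2.0]
gripper_width: -0.1
t 7.9 rack [ 78.3   0.5 258.7] toolx deg -170.7 z [-0. -0. -1.] F [ 2.8  0.4 -2. ] w -0.1 r 642
ft_force: [9.3, 1.4, -7.9]
gripper_width: 0.0
t 8.73 rack [ 37.    0.5 243.7] toolx deg -170.7 z [ 0.01  0.   -1.  ] F [ 9.3  1.4 -7.9] w 0.0 r 601
```

```bash
python3 -m inch '[[-0.8,0,-0.2,0],[-1.6,0,-0.6,0],[-1.6,0,-2,0],[-1.6,0,-4,0],[-1.6,0,-5,0],[-1.2,0,-5,0],[0,0,-5,0],[1.2,0,-5,0],[2,0,-5,0],[2.2,0,-5,0]]' |tail -2;  python3 - <<'E'
from h import *;st()
from plant import grab_frame
import cv2
b=grab_frame("scene")["pixels"][140:260,260:400]
cv2.imwrite("pics/d4.png",cv2.resize(b,(700,600),interpolation=2))
E
```

```text
ft_force: [-0.3, -1.2, 0.7]
gripper_width: 0.3
t 9.57 rack [1.150e+01 2.000e-01 2.939e+02] toolx deg -170.7 z [-0.  0. -1.] F [-0.3 -1.2  0.7] w 0.3 r 576
```

View pics/d4.png

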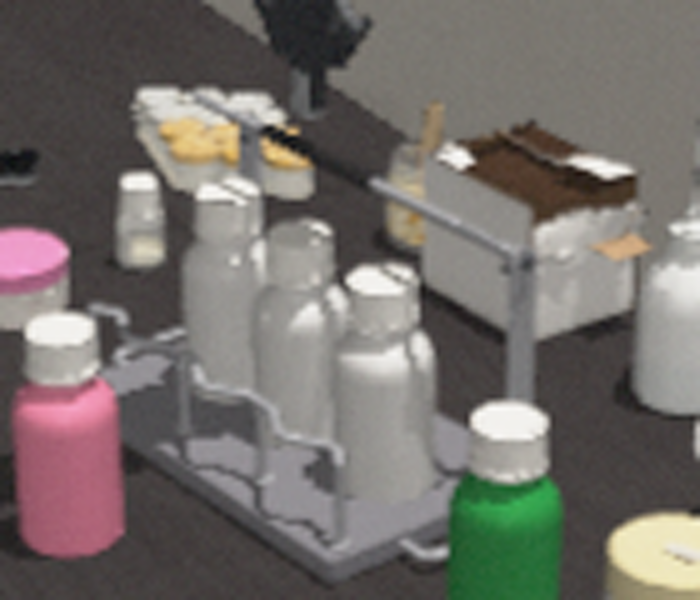

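The bar is half over, its rod running through (315,155) in this crop, and the fingertip is above it at (312,110). All three bottles stand. Now pressing down.

```bash
python3 -m inch '[[0,0,1,0],[0,0,2,0],[0.1,0,2.7,0],[0.2,0,3.4,0],[0.4,0,4.1,0],[0.6,0,4.8,0],[0.8,0,5.5,0],[0.9,0,6.1,0],[1,0,6.6,0],[1,0,6.8,0]]' |tail -2;  python3 -c "from h import *;st()"; python3 -m inch '[[0,0,0.1,0],[0,0,0.2,0],[0,0,0.3,0],[0,0,0.4,0],[0,0,0.5,0],[0,0,0.6,0],[0,0,0.65,0],[0,0,0.7,0],[0,0,0.7,0],[0,0,0.7,0]]' |tail -2;  python3 -c "from h import *;st()"
```

```text
ft_force: [-0.7, 0.8, 1.0]
gripper_width: 0.1
t 10.45 rack [  2.8   0.4 225.3] toolx deg -170.7 z [-0. -0. -1.] F [-0.7  0.8  1. ] w 0.1 r 567
ft_force: [-1.6, -0.3, 2.7]
gripper_width: 0.0
t 11.28 rack [  3.3   0.4 219.5] toolx deg -170.7 z [ 0.  0. -1.] F [-1.6 -0.3  2.7] w 0.0 r 568
```

```bash
python3 -m inch '[[0,0,0.1,0],[0,0,0.15,0],[0,0,0.2,0],[0,0,0.25,0],[0,0,0.3,0],[0,0,0.3,0],[0,0,0.3,0],[0,0,0.3,0],[0,0,0.3,0],[0,0,0.3,0]]' |tail -2;  python3 -c "from h import *;st()"
```

```text
ft_force: [-6.7, -0.8, 16.9]
gripper_width: -0.1
t 12.12 rack [  3.4   0.4 219.2] toolx deg -170.7 z [ 0.  0. -1.] F [-6.7 -0.8 16.9] w -0.1 r 568
```

Height is stuck at 219.2 mm (expected sleeve top 219.5) with 17 N of force, so the bar is on its stop. Retracting straight up, then aside for a look.

```bash
python3 -m inch '[[0,0,-0.5,0],[0,0,-2,0],[0,0,-5,0],[0,0,-8,0],[0,0,-11,0],[0,2,-13,0],[0,5,-13,0],[0,9,-13,0],[0,13,-13,0],[0,17,-13,0]]' |tail -2; python3 -m inch '[[1,4,0,0],[2,8,0,0],[3,11,0,0],[4,14,0,0],[5,17,0,0],[6,19,0,0],[7,20,0,0],[7,20,0,0],[7,20,0,0],[7,20,0,0]]' >/dev/null
python3 - <<'E'
from h import *;st()
from plant import grab_frame
import cv2
A=grab_frame("top")["pixels"];B=grab_frame("scene")["pixels"]
cv2.imwrite("pics/e_top.png",A);cv2.imwrite("pics/e_sc.png",B)
a=A[110:260,215:375];b=B[140:260,260:400]
cv2.imwrite("pics/d5.png",np.hstack([cv2.resize(a,(400,375),interpolation=2),cv2.resize(b,(400,375),interpolation=2)]))
f=lambda n,P,o:np.round((proj(n,rw(RP,P))-o[:2])*o[2]).tolist()
for P in((0,105,195),(0,0,195),(0,-105,195),(0,166,212),(0,-166,212)):print(P,f("top",P,(215,110,2.5)),f("scene",P,(260,140,400/140)))
E
```

```text
ft_force: [0.7, -0.3, -0.0]
gripper_width: -0.2
t 13.78 rack [-65.8 368.9 346.2] toolx deg -170.8 z [ 0. -0. -1.] F [-0.  -0.7  0.3] w 0.2 r 584
(0, 105, 195) [137.0, 212.0] [127.0, 109.0]
(0, 0, 195) [215.0, 176.0] [171.0, 133.0]
(0, -105, 195) [293.0, 141.0] [219.0, 158.0]
(0, 166, 212) [88.0, 229.0] [102.0, 86.0]
(0, -166, 212) [338.0, 116.0] [248.0, 162.0]
```

View pics/d5.png

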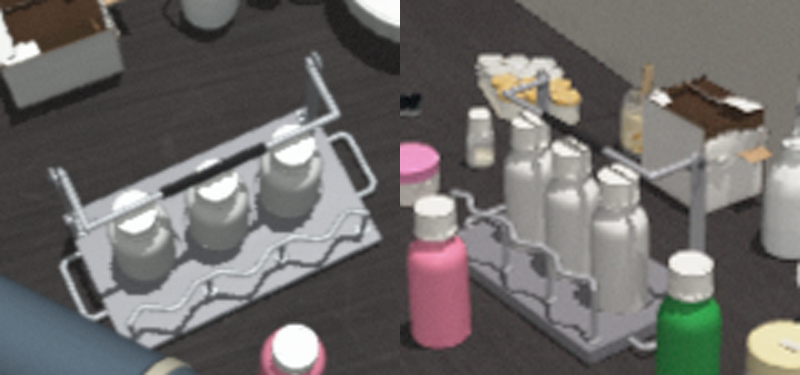

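View pics/e_top.png

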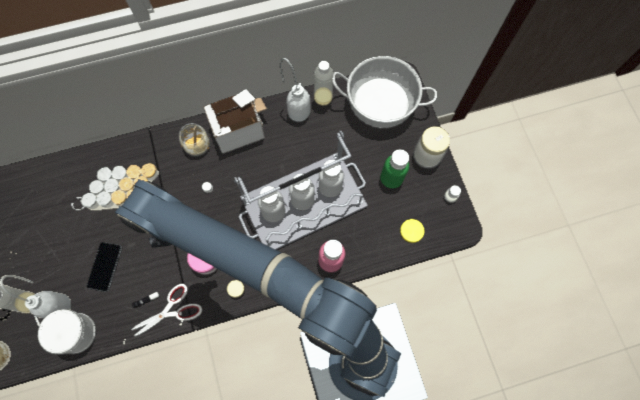

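The rod ends are at top-panel (88,228) and (337,115), against predicted (88,229) and (338,116) for a level bar. The leaning bottle's cap is at (137,212), exactly the upright prediction. The bystanders are unmoved and the arm is clear.

```bash
python3 -c "
from plant import *
print(close_job())"
```

```text
the job is handed in; nothing more can be done
None
```

I pushed the leaning bottle upright in seat_1, then flipped the hold-down bar forward and pressed it down to its stop. Both were done with the fingers shut and nothing gripped. The job was handed in at about 14 s.

- **Bar:** pressing down, the fingertip stopped at z = 219.2 mm (219.5 mm expected for a level bar) with about 17 N of upward force. The bar's rod ends lie within 1 px of the level prediction in the enlarged top view, and the scene view agrees.
- **Bottles:** the cap of the bottle I pushed sits where an upright bottle's should. The two standing bottles look unmoved.
- **Rest of the table:** by eye, everything visible is where it started. In the last picture the arm partly hid the cream jar, so that one is only partly checked. The arm was clear and touching nothing.

No check failed or disagreed.

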